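# Trip test of the welding booth's supply box

## Task

Test the trip of the welding booth's supply box: push the blue test button until the red-gripped lever drops, without touching the lever, then lift the lever back up until it stays up by itself and let go of it. After that, pull the black plunger knob up, slide the guard with its yellow tube over in front of the raised lever and let the plunger drop fully into the rail's other hole. Leave the hammer, the wire brush and the pot of welding rods where they are.

Things in the scene. Friction and masses are not known exactly. Their poses are not given: they have to be found in the camera images.
- box: Grey supply box fixed to the bench, 160 (x) by 380 (y) by 80 mm high; origin at the centre of its underside, z up, its y along its length. On its -y half a white fascia 10 mm thick (top 90 mm above the bench) carries the test button and the lever; on its +y half a steel rail along y (top 100 mm above the bench) carries the guard. All offsets below are in this box frame.
- test (a joint): Travel of the test button: 0 out, 0.008 m fully down. Spring, 1.5 N at the start to 6 N fully down. Between about 3 and 7 mm it frees the catch of the lever.
- test_top (a point): Centre of the top of the blue round test button, 32 mm in diameter, in a yellow collar; box frame (0, -0.14, 0.106) when out. It is pressed straight down.
- lever (a joint): Angle of the lever: 0 fully up against its stop, where it leans 0.26 rad past upright to the box's +x; 0.09 (up to 0.12) latched up, resting on its catch; it grows as the lever drops to the box's -x; 1.45 dropped. A spring (about 0.1 N m up, 0.03 N m down) pulls it down. Lifted to its stop (below about 0.04) it latches; let go above about 0.12 it drops again.
- lever_hinge (a point): Point on the lever's hinge line, midway between its arms: box frame (0.02, -0.05, 0.09). The hinge line runs along the box's y.
- lever_bar (a point): Centre of the lever's red crossbar, round, 16 mm in diameter, 88 mm long along the box's y, 85 mm from the hinge line. The lever is a bail: two steel arms of 10 mm at 36 mm either side of this point join the bar to the hinge, leaving 62 mm open between them. Box frame (0.042, -0.05, 0.172) up, (-0.059, -0.05, 0.122) dropped.
- guard (a joint): Travel of the guard along the rail towards the box's -y: 0 parked, the plunger in the first hole; 0.070 m at the second hole, the yellow tube then in front of the raised lever; stop at 0.080. Each rail hole is 14 mm long, the pin 10 mm with a round end. The guard moves only with the plunger raised, with about 1 N. It is a blue sleeve 46 (x) by 56 (y) mm, top 142 mm above the bench, with a yellow tube of 18 mm diameter, 172 mm long, along y, its axis 125 mm above the bench.
- plunger (a joint): Lift of the spring plunger in the guard: 0 down in a hole, about 0.014 m when its pin rests on top of the rail between holes, 0.018 fully raised. The spring pulls it down with 3 to 6 N.
- plunger_knob (a point): Centre of the plunger's black round knob on top of the guard's sleeve, 28 mm in diameter, 24 mm tall; box frame (0.008, 0.12, 0.172) when parked and down, (0.008, 0.05, 0.172) when locked and down. Below it 18 mm of clear neck, 12 mm in diameter, above the sleeve. It lifts straight up and carries the guard along with it.
- hammer_grip (a point): Steel hammer with a handle, 260 mm long, lying on the bench beyond the box; point in the middle of its handle. Not to be disturbed.
- brush_mid (a point): Wire brush with a wooden back, 200 mm long, 38 mm tall, bristles down on the bench off the box's +y end; point at its centre. Not to be disturbed.
- rods_mid (a point): Steel pot with upright welding rods, pot 60 mm in diameter and 120 mm tall on a 90 mm square foot, rods reaching 260 mm, off the box's -y end; point on its axis 60 mm up. Not to be disturbed.

How it is judged:
On the way, in this order (a step that is already met when the one before it is completed fails the run):
1. the test button is pushed in by more than 1.5 mm while the lever is still up (value of joint test above 0.0015 m and value of joint lever below 0.3 rad).
2. the test button has dropped the lever (beyond 1.35 rad), the hand away from the lever's bar (value of joint lever above 1.35 rad and distance between the grasp point and lever_bar above 0.05 m), for 0.1 s.
3. the lever stays up by itself (below 0.15 rad), the hand more than 40 mm from its bar (value of joint lever below 0.15 rad and distance between the grasp point and lever_bar above 0.04 m), for 0.3 s.
4. the plunger is pulled up by more than 10 mm (value of joint plunger above 0.01 m), for 0.05 s.
At the end, for the whole second after the job is handed in: The lever is up and latched (below 0.15 rad), the test button is out (within 2 mm), the guard is at the second hole (0.065 to 0.075 m) with its plunger down in the hole (within 3 mm), and the hammer, brush and rod pot are within 30 mm of where they were (value of joint lever below 0.15 rad and value of joint test below 0.002 m and value of joint guard between 0.065 and 0.075 m and value of joint plunger below 0.003 m and distance of each of hammer_grip, brush_mid, rods_mid from where it was at the start of the episode below 0.03 m); the robot touches nothing.
It fails at once if the hammer, the wire brush or the pot of rods is moved by more than 30 mm (distance of any of hammer_grip, brush_mid, rods_mid from where it was at the start of the episode above 0.03 m).
It also fails if it takes over 58 s, if anything falls off the work surface, if the arm or the gripper's body presses on something with over 40 N, if the wrist force passes 120 N, or if a joint passes its speed limit or range.

## Robot

A 6-joint arm with a two-finger parallel gripper is mounted at the origin on the work surface. World frame = base frame: x ahead of the robot, y to its left, z up, the work surface at z = 0. Lengths are in m, angles in rad, forces in N, time in s.
With the tool pointing down it reaches from about 0.3 to 0.75 m from the base axis. Payload 8.5 kg.
Tool frame: the origin (TCP) lies midway between the tips of the shut fingers; the grasp point (between the pads) lies 19 mm behind it; z points along the fingers, y is the line along which they close (so a half turn about z gives the same grasp; the last joint's range is limited). The gripper opens to 88 mm and grips with 3 to 60 N. Pads are 18 mm wide; open, the fingers measure 123 mm over their backs; the gripper's body (75 mm by 187 mm) begins 45 mm behind the grasp point.
Start: joints at [-1.389, 0.381, 1.297, -0, 1.464, -0.215], TCP at [0.213, -0.507, 0.215] pointing down, gripper open.
Joint ranges: [-3.11, 3.11], [-0.89, 2.33], [0.22, 2.48], [-1.42, 4.56], [0.17, 2.85], [-2.88, 2.88]. Speed limits (rad/s): [2.39, 2.39, 3.14, 3.14, 3.14, 3.14].

## Interface

Orientations are given as a rotation vector (axis times angle).
In Python, from cell import sensors, camera, get_calibration, ticket, nets gives the robot as it stands.
- The arm moves only by the shell command python3 -m creep 'ROWS' [OPENING] [FORCE]. ROWS is JSON, a list of rows, each an object of numbers: "dx", "dy", "dz": the shift along the tool's x, y, z as a fraction of full scale; "wx", "wy", "wz": the turn, a rotation vector about the tool's x, y, z as a fraction of full scale. In form: [{"dx": .., "dy": .., "dz": .., "wx": .., "wy": .., "wz": ..}, ...]. A call has 1 to 10 rows; each row is the pose to reach, as a shift and turn from the pose commanded when the call began, along the tool's axes at that moment; what a row does not reach only later rows make up. Full scale, the value 1, is 0.5 m for a shift and pi/4 rad for a turn. A row lasts 1/8 s, in which the tool goes at most 62.5 mm and 10.7 degrees, less where a joint would pass 70% of its speed; a pose out of reach is approached as far as the arm can. A call with a number of a shift or a turn outside -1 to 1 is refused whole. A call with a gripper value outside its range is refused whole. OPENING is the closure, from -1 (fully open) to 1 (shut), so that 0 is half open, set as the call begins (- or left out, the last holds). The fingers move at their own pace and stop on an object; FORCE is the grip in N (left out, the last holds). Time passes only in rows, so rows that repeat a pose let the fingers close. It gives the time, the measured TCP pose, the force, the opening and the grip force at its end, in the units of the state.
- sensors.observe(): the state, without advancing time (a new reading comes with each control period).
- camera(name): name is "side" or "top"; returns (picture, depth): 480x640x3 uint8, blue, green, red; 480x640 float32, m along the optical axis (not along the pixel's ray), 0 where there is no reading.
- get_calibration(name): a dict with "vertical_fov" (degrees; the focal length in pixels is half the picture's height over the tangent of half this angle, whatever the lens; pixels are square), "cx", "cy" (the principal point, pixels), "extrinsics" (4x4, takes a point from camera to world coordinates). Camera axes: x right, y down, z forward; pixel columns grow to the right and rows downward; lengths in m; the calibration is good to about 2 mm. A picture is of the moment at which its call begins. get_calibration takes no time and is no camera call.
- ticket.close_job(): hands the job in; it is judged then, once.
Trained networks look in the newest picture that a camera, given by its name, has taken for a name from the list of things; names that differ only in an ending like _2 or _b are one class to them, and where a whole thing is asked for, a point or a joint stands for the part that bears it (a point fixed in the world has none). Each returns a list of dicts, best first, with "score" (0 to 1); they miss things now and then, are a little off and sometimes report something else, mostly with a low value. They report only what shows in the picture. A call takes as long as a camera call.
- nets.recognise(camera, name): "rect" ([left, top, width, height] in pixels, round what is visible of it).
The state is a dict: "time": time; "joint_positions": joint angles; "qvel": joint speeds; "tau": joint torques, N m; "ee_pos": TCP position; "eef_rot": TCP orientation; "contact_force": force on the tool from outside, world axes, zero at the start; "moment": the same for the moment, N m; "gripper_width": finger opening in m; "grasp_force": force on a finger pad.
Only numpy, scipy, OpenCV 4.12 (cv2) and the standard library are available. Lean on these libraries where they do the work, as an engineer would, in place of code of your own. Each camera call takes 0.05 s, during which the arm holds its last target. There are 200 camera calls.

## Working session

There is one attempt and no reset: what is moved stays moved. The work goes in short steps, Python scripts to look and compute and a shell command to move; the robot and the scene stay as the last step left them, time stands still between calls to the robot, and variables do not carry over. Pictures are saved under pics/ and viewed, at most 10 in all, crops included, and the job is handed in when it is done.

```bash
mkdir -p pics; cat > h.py <<'E'
import numpy as np, cv2
from cell import sensors, camera, get_calibration, ticket, nets
from scipy.spatial.transform import Rotation as R
def cal(n):
    c=get_calibration(n); f=240/np.tan(np.radians(c["vertical_fov"])/2); return f,c["cx"],c["cy"],np.array(c["extrinsics"])
def px2w(n,u,v,d):
    f,cx,cy,E=cal(n); return (E@np.stack([(u-cx)*d/f,(v-cy)*d/f,d,np.ones_like(d)]))[:3]
def cloud(n,dep):
    v,u=np.mgrid[:480,:640]; return px2w(n,u.ravel(),v.ravel(),dep.ravel().astype(float)).T.reshape(480,640,3)
def w2px(n,p):
    f,cx,cy,E=cal(n); q=np.linalg.inv(E)@np.append(p,1); return f*q[0]/q[2]+cx,f*q[1]/q[2]+cy
E
python3 - <<'E'
from h import *
for n in("top","side"):
    im,d=camera(n); cv2.imwrite(f"pics/{n}0.png",im); np.save(f"{n}0.npy",d)
    print(n,cal(n)[0],np.round(cal(n)[3],3).tolist())
    for t in("box","test_top","lever_bar","plunger_knob","guard","hammer_grip","brush_mid","rods_mid"):
        r=nets.recognise(n,t); print(t,[(np.round(x["rect"]).tolist(),round(x["score"],2)) for x in r[:2]])
o=sensors.observe(); print(o)
E
```

```text
top 465.8524834787947 [[-0.068, -0.97, 0.235, 0.369], [-0.998, 0.066, -0.016, 0.081], [-0.0, -0.236, -0.972, 1.137], [0.0, 0.0, 0.0, 1.0]]
box [([260.0, 231.0, 174.0, 116.0], 0.77), ([399.0, 260.0, 15.0, 10.0], 0.73)]
test_top []
lever_bar [([345.0, 252.0, 43.0, 32.0], 0.73)]
plunger_knob [([285.0, 290.0, 15.0, 15.0], 0.72)]
guard [([268.0, 278.0, 73.0, 35.0], 0.88)]
hammer_grip []
brush_mid [([222.0, 291.0, 29.0, 83.0], 0.95)]
rods_mid [([436.0, 214.0, 57.0, 52.0], 0.7), ([256.0, 232.0, 182.0, 116.0], 0.53)]
side 440.3327577097798 [[-0.789, -0.385, 0.479, 0.161], [-0.614, 0.471, -0.633, 0.662], [0.019, -0.794, -0.608, 0.661], [0.0, 0.0, 0.0, 1.0]]
box [([308.0, 188.0, 122.0, 165.0], 0.79)]
test_top []
lever_bar []
plunger_knob [([348.0, 236.0, 19.0, 25.0], 0.58)]
guard [([387.0, 116.0, 34.0, 92.0], 0.7), ([337.0, 230.0, 41.0, 65.0], 0.63)]
hammer_grip [([235.0, 239.0, 92.0, 74.0], 0.85), ([386.0, 203.0, 13.0, 10.0], 0.35)]
brush_mid [([283.0, 336.0, 106.0, 68.0], 0.57)]
rods_mid [([387.0, 116.0, 31.0, 89.0], 0.83)]
{'time': 0.9, 'joint_positions': array([-1.38929164e+00,  3.80596811e-01,  1.29737115e+00,  3.59761260e-05,
        1.46359489e+00, -2.15289945e-01]), 'qvel': array([ 6.07594055e-04, -1.25724187e-05,  9.39773071e-04,  2.10912848e-03,
       -6.03512934e-04, -2.21600277e-03]), 'tau': array([-6.72623992e-04, -4.37797737e+01, -2.24728525e+01,  7.13447062e-02,
        3.14851524e-02,  1.58063973e-06]), 'ee_pos': array([ 0.21256681, -0.50725921,  0.21535986]), 'eef_rot': array([3.07993768e+00, 6.19190775e-01, 5.53874599e-05]), 'contact_force': array([ 0.32546179,  1.00601181, -0.02194881]), 'moment': array([-0.02347847, -0.0197676 , -0.00284159]), 'grasp_force': 0.0, 'gripper_width': 0.08837266685339158}
```

View pics/top0.png

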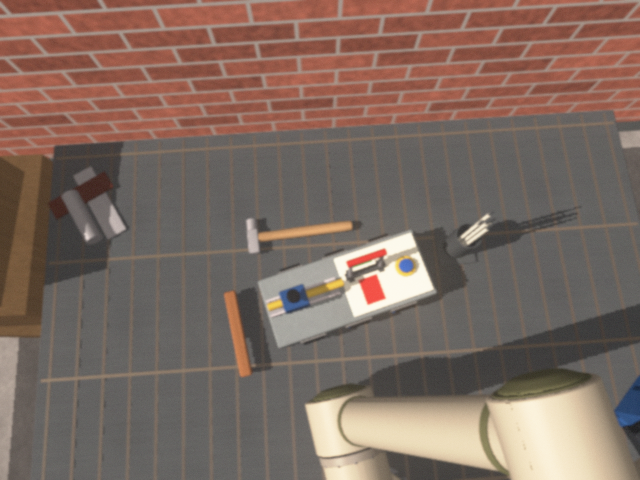

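View pics/side0.png

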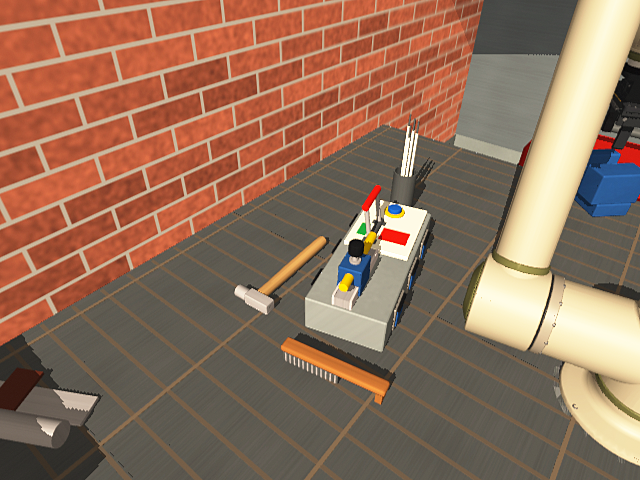

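```bash
cat > fit.py <<'E'
from h import *
from scipy.optimize import least_squares
res={}
for n in("top","side"):
    im=cv2.imread(f"pics/{n}0.png"); d=np.load(f"{n}0.npy"); C=cloud(n,d); h=cv2.cvtColor(im,cv2.COLOR_BGR2HSV)
    roi=np.zeros((480,640),bool); 
    if n=="top": roi[225:350,255:440]=1
    else: roi[180:355,300:435]=1
    H,S,V=h[...,0],h[...,1],h[...,2]
    M={"blue":(H>105)&(H<130)&(S>120)&(V>60),"red":((H<6)|(H>174))&(S>150),"yel":(H>20)&(H<32)&(S>150),"black":(V<45)}
    for k,m in M.items():
        nn,l,st,ce=cv2.connectedComponentsWithStats((m&roi).astype(np.uint8))
        for i in range(1,nn):
            if st[i,4]>12:
                P=C[l==i]; print(n,k,st[i].tolist(),"med",np.round(np.median(P,0),3),"zmax",np.round(np.percentile(P[:,2],[5,95]),3))
    # side rect of surface z 0.08 / 0.09 in cloud
    for lo,hi in((.074,.085),(.086,.094)):
        m=roi&(C[...,2]>lo)&(C[...,2]<hi); p=C[m][:,:2].astype(np.float32)
        print(n,lo,len(p),cv2.minAreaRect(p))
E
python3 fit.py
```

```text
top blue [400, 260, 12, 11, 101] med [ 0.546 -0.124  0.105] zmax [0.102 0.108]
top blue [294, 286, 8, 6, 26] med [0.506 0.117 0.142] zmax [0.139 0.144]
top blue [281, 291, 27, 20, 184] med [0.473 0.138 0.141] zmax [0.138 0.144]
top red [348, 250, 38, 17, 209] med [ 0.554 -0.028  0.18 ] zmax [0.177 0.183]
top red [360, 276, 24, 27, 409] med [ 0.499 -0.045  0.09 ] zmax [0.087 0.094]
top yel [399, 271, 13, 4, 15] med [ 0.529 -0.124  0.095] zmax [0.093 0.098]
top yel [308, 280, 35, 16, 181] med [0.505 0.056 0.133] zmax [0.129 0.136]
top yel [269, 301, 12, 9, 71] med [0.474 0.172 0.132] zmax [0.129 0.135]
top 0.074 4993 ((0.5102505683898926, 0.008995860815048218), (0.16012229025363922, 0.38006868958473206), 15.044981002807617)
top 0.086 4012 ((0.5101516842842102, 0.009290188550949097), (0.13983586430549622, 0.36424291133880615), 14.94357967376709)
side blue [388, 204, 14, 10, 103] med [ 0.542 -0.115  0.105] zmax [0.097 0.107]
side blue [421, 245, 5, 14, 28] med [ 0.449 -0.096  0.037] zmax [0.024 0.054]
side blue [337, 252, 34, 44, 624] med [0.472 0.151 0.139] zmax [0.101 0.143]
side blue 
[... 1107 characters left out ...]
2, 16, 38] med [0.564 0.145 0.066] zmax [0.063 0.068]
side black [415, 269, 7, 12, 13] med [ 0.433 -0.063 -0.   ] zmax [-0.003  0.002]
side black [397, 293, 10, 19, 69] med [0.395 0.098 0.066] zmax [0.001 0.068]
side black [313, 338, 15, 8, 16] med [ 0.488  0.226 -0.   ] zmax [-0.001  0.001]
side black [300, 341, 22, 10, 34] med [ 0.495  0.243 -0.   ] zmax [-0.002  0.001]
side black [323, 350, 9, 5, 14] med [0.463 0.238 0.   ] zmax [-0.003  0.232]
side 0.074 4247 ((0.5230545401573181, -0.039628416299819946), (0.15969780087471008, 0.4912530481815338), 14.983241081237793)
side 0.086 2533 ((0.523751437664032, -0.04175719618797302), (0.13960497081279755, 0.48388418555259705), 14.982109069824219)
```

```bash
cat >> h.py <<'E'
B=np.array([.5103,.0090,0]); RB=R.from_euler("z",15,degrees=True); T0=R.from_euler("z",105,degrees=True)*R.from_euler("x",180,degrees=True)
def tob(p): return RB.inv().apply(np.array(p)-B)
def goal(*b):
    "TCP target in box frame -> tool shift/turn fractions"
    o=sensors.observe(); T=R.from_rotvec(o["eef_rot"])
    s=T.inv().apply(B+RB.apply(b)-o["ee_pos"])/.5; w=(T.inv()*T0).as_rotvec()/(np.pi/4)
    print("t",round(o["time"],2),"tcp box",np.round(tob(o["ee_pos"]),4),"F",np.round(o["contact_force"],1),"w",round(o["gripper_width"],4),"q",np.round(o["joint_positions"],2)); print(" d",np.round(s,4)," w",np.round(w,4))
E
python3 - <<'E'
from h import *
goal(0,-.143,.18)
d=np.load("top0.npy");C=cloud("top",d); m=np.zeros((480,640),bool); m[205:265,438:495]=1
P=C[m]; P=P[P[:,2]>.05]; print("pot/rods box frame", np.round(tob(P).min(0),3),np.round(tob(P).max(0),3), np.round(np.median(tob(P[P[:,2]<.125]),0),3))
E
python3 -m creep '[{"dz":-0.1,"wz":-0.2},{"dz":-0.2,"wz":-0.4},{"dz":-0.3,"wz":-0.6},{"dz":-0.4,"wz":-0.8},{"dz":-0.4,"wz":-0.914},{"dz":-0.4,"wz":-0.914}]' 1 40
python3 -c "
from h import *
goal(0,-.143,.40)"
```

```text
t 0.9 tcp box [-0.4212 -0.4216  0.2154] F [ 0.3  1.  -0. ] w 0.0884 q [-1.39  0.38  1.3   0.    1.46 -0.22]
 d [ 0.9097 -0.4388  0.0707]  w [ 1.0000e-04  0.0000e+00 -1.8281e+00]
pot/rods box frame [-0.118 -0.323  0.05 ] [0.045 0.106 1.137] [ 0.011 -0.283  0.095]
t 0.9 tcp box [-0.4212 -0.4216  0.2154] F [ 0.3  1.  -0. ] w 0.0884 q [-1.39  0.38  1.3   0.    1.46 -0.22]
 d [ 0.9097 -0.4388 -0.3693]  w [ 1.0000e-04  0.0000e+00 -1.8281e+00]schema error: expected keys dx, dy, dz, wx, wy, wz
```

```bash
python3 -m creep '[{"dx":0,"dy":0,"dz":-0.1,"wx":0,"wy":0,"wz":-0.2},{"dx":0,"dy":0,"dz":-0.2,"wx":0,"wy":0,"wz":-0.4},{"dx":0,"dy":0,"dz":-0.3,"wx":0,"wy":0,"wz":-0.6},{"dx":0,"dy":0,"dz":-0.37,"wx":0,"wy":0,"wz":-0.8},{"dx":0,"dy":0,"dz":-0.37,"wx":0,"wy":0,"wz":-0.914},{"dx":0,"dy":0,"dz":-0.37,"wx":0,"wy":0,"wz":-0.914}]' 1 40
python3 -c "
from h import *
goal(0,-.143,.40)"
```

```text
time: 1.65
ee_pos: [0.2125, -0.5072, 0.4003]
eef_rot: [-2.667, -1.66, -0.0]
contact_force: [0.2, 0.4, -0.1]
gripper_width: 0.0304
grasp_force: 0.0
t 1.65 tcp box [-0.4212 -0.4216  0.4003] F [ 0.2  0.4 -0.1] w 0.0304 q [-1.39  0.33  0.86 -0.    1.95 -0.93]
 d [9.741e-01 2.671e-01 6.000e-04]  w [-1.000e-04 -1.000e-04 -9.153e-01]
```

```bash
python3 -m creep '[{"dx":0.12,"dy":0.033,"dz":0,"wx":0,"wy":0,"wz":-0.15},{"dx":0.24,"dy":0.066,"dz":0,"wx":0,"wy":0,"wz":-0.3},{"dx":0.36,"dy":0.1,"dz":0,"wx":0,"wy":0,"wz":-0.45},{"dx":0.48,"dy":0.133,"dz":0,"wx":0,"wy":0,"wz":-0.6},{"dx":0.6,"dy":0.166,"dz":0,"wx":0,"wy":0,"wz":-0.75},{"dx":0.72,"dy":0.2,"dz":0,"wx":0,"wy":0,"wz":-0.915},{"dx":0.84,"dy":0.233,"dz":0,"wx":0,"wy":0,"wz":-0.915},{"dx":0.974,"dy":0.267,"dz":0,"wx":0,"wy":0,"wz":-0.915},{"dx":0.974,"dy":0.267,"dz":0,"wx":0,"wy":0,"wz":-0.915},{"dx":0.974,"dy":0.267,"dz":0,"wx":0,"wy":0,"wz":-0.915}]' 1 40
python3 -c "
from h import *
goal(0,-.143,.13)"
```

```text
time: 2.9
ee_pos: [0.5468, -0.1289, 0.3998]
eef_rot: [-1.912, -2.492, 0.001]
contact_force: [-0.3, -0.2, 0.5]
gripper_width: 0.0001
grasp_force: 0.0
t 2.9 tcp box [-0.0004 -0.1427  0.3998] F [-0.3 -0.2  0.5] w 0.0001 q [-0.44  0.35  0.82 -0.    1.97 -0.7 ]
 d [-0.0009  0.0014  0.5396]  w [-0.0013 -0.0006  0.    ]
```

```bash
python3 -m creep '[{"dx":0,"dy":0,"dz":0.12,"wx":0,"wy":0,"wz":0},{"dx":0,"dy":0,"dz":0.24,"wx":0,"wy":0,"wz":0},{"dx":0,"dy":0,"dz":0.36,"wx":0,"wy":0,"wz":0},{"dx":0,"dy":0,"dz":0.46,"wx":0,"wy":0,"wz":0},{"dx":0,"dy":0,"dz":0.54,"wx":0,"wy":0,"wz":0},{"dx":0,"dy":0,"dz":0.57,"wx":0,"wy":0,"wz":0},{"dx":0,"dy":0,"dz":0.57,"wx":0,"wy":0,"wz":0}]'
python3 -m creep '[{"dx":0,"dy":0,"dz":0.01,"wx":0,"wy":0,"wz":0},{"dx":0,"dy":0,"dz":0.02,"wx":0,"wy":0,"wz":0},{"dx":0,"dy":0,"dz":0.024,"wx":0,"wy":0,"wz":0},{"dx":0,"dy":0,"dz":0.028,"wx":0,"wy":0,"wz":0},{"dx":0,"dy":0,"dz":0.028,"wx":0,"wy":0,"wz":0}]'
python3 - <<'E'
from h import *
goal(0,-.143,.10)
im,d=camera("side"); cv2.imwrite("pics/s1.png",cv2.resize(im[150:350,280:480],None,fx=3,fy=3))
for n in("side",):
    print([(np.round(x["rect"]).tolist(),round(x["score"],2)) for x in nets.recognise(n,"lever_bar")])
E
```

```text
time: 3.78
ee_pos: [0.5466, -0.1298, 0.1156]
eef_rot: [-1.914, -2.491, 0.0]
contact_force: [0.5, -0.2, -0.5]
gripper_width: 0.0004
grasp_force: 0.0
time: 4.4
ee_pos: [0.5469, -0.1288, 0.1013]
eef_rot: [-1.912, -2.493, -0.0]
contact_force: [0.8, 0.1, 0.3]
gripper_width: 0.0004
grasp_force: 0.0
t 4.4 tcp box [-0.0003 -0.1426  0.1013] F [0.8 0.1 0.3] w 0.0004 q [-0.44  0.51  1.44  0.    1.19 -0.7 ]
 d [-0.0008  0.0005  0.0026]  w [-0.     -0.0001  0.0009]
[([362.0, 186.0, 24.0, 48.0], 0.57)]
```

View pics/s1.png

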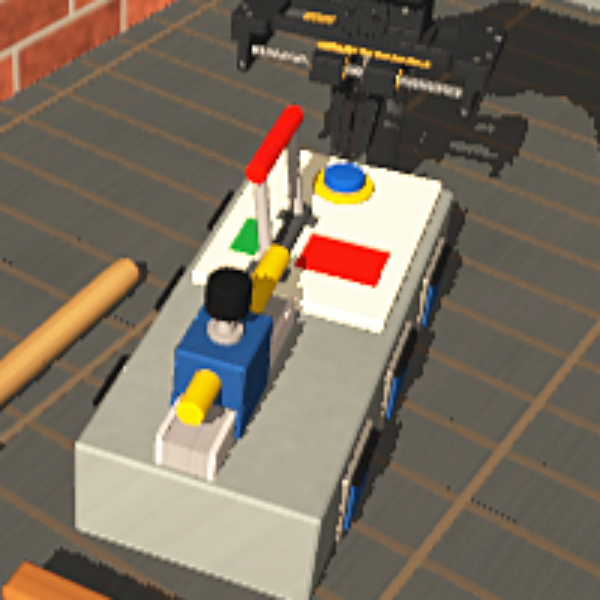

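```bash
python3 - <<'E'
from h import *
o=sensors.observe(); p=o["ee_pos"]; print("tcp px",w2px("side",p),w2px("top",p), "button", w2px("side",B+RB.apply([0,-.14,.106])))
im,d=camera("side"); C=tob(cloud("side",d).reshape(-1,3)).reshape(480,640,3)
for v in range(185,215,3): print(v,[tuple(np.round(C[v,u],3)) for u in (394,398,402)], im[v,398])
im,d=camera("top"); cv2.imwrite("pics/t1.png",cv2.resize(im[200:360,330:530],None,fx=3,fy=3))
E
```

```text
tcp px (np.float64(395.1545390340736), np.float64(206.8605434303811)) (np.float64(407.4224279773703), np.float64(264.7267525700852)) button (np.float64(394.9831185146545), np.float64(205.74917389697498))
185 [(np.float64(0.007), np.float64(-0.133), np.float64(0.163)), (np.float64(-0.002), np.float64(-0.13), np.float64(0.167)), (np.float64(-0.011), np.float64(-0.131), np.float64(0.169))] [41 43 47]
188 [(np.float64(0.007), np.float64(-0.133), np.float64(0.156)), (np.float64(-0.003), np.float64(-0.132), np.float64(0.158)), (np.float64(-0.012), np.float64(-0.13), np.float64(0.162))] [40 42 46]
191 [(np.float64(0.006), np.float64(-0.135), np.float64(0.147)), (np.float64(-0.004), np.float64(-0.132), np.float64(0.151)), (np.float64(-0.013), np.float64(-0.132), np.float64(0.153))] [52 55 62]
194 [(np.float64(0.005), np.float64(-0.134), np.float64(0.14)), (np.float64(-0.004), np.float64(-0.134), np.float64(0.143)), (np.float64(-0.014), np.float64(-0.131), np.float64(0.147))] [53 52 61]
197 [(np.float64(0.004), np.float64(-0.133), np.float64(0.133)), (np.float64(-0.005), np.float64(-0.135), n
[... 383 characters left out ...]
-0.261), np.float64(0.038)), (np.float64(0.006), np.float64(-0.262), np.float64(0.041))] [65 82 89]
206 [(np.float64(0.002), np.float64(-0.141), np.float64(0.104)), (np.float64(-0.007), np.float64(-0.143), np.float64(0.106)), (np.float64(-0.01), np.float64(-0.173), np.float64(0.089))] [191  89  12]
209 [(np.float64(-0.001), np.float64(-0.126), np.float64(0.106)), (np.float64(-0.01), np.float64(-0.131), np.float64(0.105)), (np.float64(-0.016), np.float64(-0.148), np.float64(0.096))] [204 106  31]
212 [(np.float64(-0.003), np.float64(-0.123), np.float64(0.1)), (np.float64(-0.011), np.float64(-0.127), np.float64(0.099)), (np.float64(-0.019), np.float64(-0.136), np.float64(0.097))] [196  87  13]
```

View pics/t1.png

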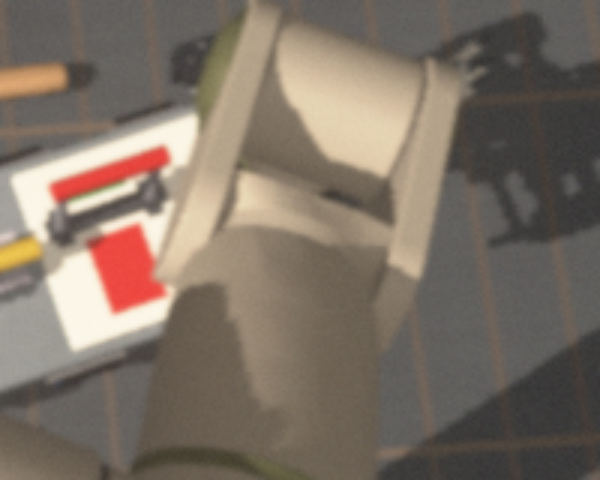

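```bash
cat > tip.py <<'E'
from h import *
im,d=camera("side"); C=tob(cloud("side",d).reshape(-1,3)).reshape(480,640,3)
t=tob(sensors.observe()["ee_pos"]); print("tcp",np.round(t,4),"F",np.round(sensors.observe()["contact_force"],1))
V=im.max(2); m=(V<110)&(abs(C[...,0]-t[0])<.06)&(abs(C[...,1]-t[1])<.05)&(C[...,2]>t[2]-.02)&(C[...,2]<t[2]+.11)&((im.max(2).astype(int)-im.min(2))<40)&(C[...,2]>.107)
for z in np.arange(t[2]-.01,t[2]+.1,.008):
    q=C[m&(abs(C[...,2]-z)<.004)]
    if len(q)>3: print(round(z-t[2],3),len(q),"x",np.round(np.percentile(q[:,0]-t[0],[2,98]),3),"y",np.round(np.percentile(q[:,1]-t[1],[2,50,98]),3))
E
python3 tip.py
```

```text
tcp [-0.0003 -0.1426  0.1014] F [ 0.4 -0.7 -0.2]
0.022 10 x [-0.011  0.009] y [0.009 0.01  0.012]
0.03 42 x [-0.014  0.013] y [-0.     0.01   0.013]
0.038 42 x [-0.015  0.014] y [-0.002  0.01   0.014]
0.046 48 x [-0.016  0.014] y [-0.001  0.01   0.014]
0.054 49 x [-0.017  0.015] y [0.001 0.011 0.014]
0.062 51 x [-0.017  0.017] y [-0.003  0.01   0.013]
0.07 61 x [-0.017  0.015] y [-0.007  0.009  0.014]
0.078 26 x [-0.018  0.016] y [-0.008  0.011  0.013]
0.086 6 x [0.007 0.009] y [-0.009  0.014  0.015]
0.094 70 x [-0.031  0.041] y [-0.008  0.034  0.037]
```

```bash
python3 -m creep '[{"dx":0,"dy":0,"dz":0.008,"wx":0,"wy":0,"wz":0},{"dx":0,"dy":0,"dz":0.016,"wx":0,"wy":0,"wz":0},{"dx":0,"dy":0,"dz":0.02,"wx":0,"wy":0,"wz":0},{"dx":0,"dy":0,"dz":0.02,"wx":0,"wy":0,"wz":0}]'; python3 tip.py | head -4
python3 -m creep '[{"dx":0,"dy":0,"dz":0.004,"wx":0,"wy":0,"wz":0},{"dx":0,"dy":0,"dz":0.008,"wx":0,"wy":0,"wz":0},{"dx":0,"dy":0,"dz":0.01,"wx":0,"wy":0,"wz":0},{"dx":0,"dy":0,"dz":0.01,"wx":0,"wy":0,"wz":0}]'
```

```text
time: 5.15
ee_pos: [0.5468, -0.1288, 0.0911]
eef_rot: [-1.911, -2.493, 0.0]
contact_force: [0.2, 0.2, 0.2]
gripper_width: 0.0005
grasp_force: 0.0
tcp [-0.0003 -0.1426  0.0913] F [ 0.7 -0.   0.8]
0.022 9 x [-0.007  0.008] y [0.006 0.009 0.012]
0.03 34 x [-0.015  0.011] y [0.003 0.01  0.014]
0.038 41 x [-0.015  0.012] y [0.006 0.011 0.014]
time: 5.7
ee_pos: [0.5469, -0.1288, 0.0863]
eef_rot: [-1.912, -2.493, 0.0]
contact_force: [-0.1, -0.5, 0.1]
gripper_width: 0.0006
grasp_force: 0.0
```

```bash
python3 -m creep '[{"dx":0,"dy":0,"dz":0.004,"wx":0,"wy":0,"wz":0},{"dx":0,"dy":0,"dz":0.006,"wx":0,"wy":0,"wz":0},{"dx":0,"dy":0,"dz":0.006,"wx":0,"wy":0,"wz":0}]'
python3 -m creep '[{"dx":0,"dy":0,"dz":0.004,"wx":0,"wy":0,"wz":0},{"dx":0,"dy":0,"dz":0.006,"wx":0,"wy":0,"wz":0},{"dx":0,"dy":0,"dz":0.006,"wx":0,"wy":0,"wz":0}]'
```

```text
time: 6.08
ee_pos: [0.5469, -0.1288, 0.0832]
eef_rot: [-1.912, -2.493, 0.0]
contact_force: [0.3, -0.6, 0.2]
gripper_width: 0.0001
grasp_force: 0.0
time: 6.45
ee_pos: [0.547, -0.1289, 0.0804]
eef_rot: [1.912, 2.493, 0.0]
contact_force: [-0.0, 0.8, 0.4]
gripper_width: 0.0006
grasp_force: 0.5
```

```bash
python3 tip.py | head -3
python3 -m creep '[{"dx":0,"dy":0,"dz":0.004,"wx":0,"wy":0,"wz":0},{"dx":0,"dy":0,"dz":0.006,"wx":0,"wy":0,"wz":0},{"dx":0,"dy":0,"dz":0.006,"wx":0,"wy":0,"wz":0}]'
python3 - <<'E'
from h import *
im,d=camera("side"); cv2.imwrite("pics/s2.png",cv2.resize(im[150:290,330:490],None,fx=4,fy=4))
E
```

```text
tcp [-0.0002 -0.1426  0.0804] F [ 0.2 -0.2  0.5]
0.03 33 x [-0.014  0.013] y [0.003 0.009 0.014]
0.038 40 x [-0.015  0.013] y [0.002 0.011 0.013]
time: 6.88
ee_pos: [0.547, -0.1289, 0.0775]
eef_rot: [1.911, 2.493, 0.0]
contact_force: [-1.2, 0.1, 4.1]
gripper_width: 0.0001
grasp_force: 2.2
```

View pics/s2.png

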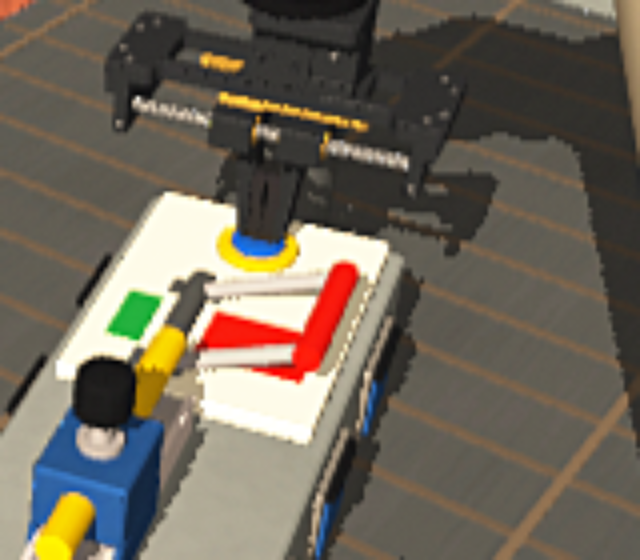

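```bash
sed -i 's/B+RB.apply(b)-o/B+RB.apply(b)-[0,0,.024]-o/' h.py
python3 -m creep '[{"dx":0,"dy":0,"dz":-0.08,"wx":0,"wy":0,"wz":0},{"dx":0,"dy":0,"dz":-0.16,"wx":0,"wy":0,"wz":0},{"dx":0,"dy":0,"dz":-0.26,"wx":0,"wy":0,"wz":0},{"dx":0,"dy":0,"dz":-0.26,"wx":0,"wy":0,"wz":0}]'
python3 - <<'E'
from h import *
goal(-.059,-.05,.22)
im,d=camera("side"); C=tob(cloud("side",d).reshape(-1,3)).reshape(480,640,3)
h=cv2.cvtColor(im,cv2.COLOR_BGR2HSV); m=((h[...,0]<6)|(h[...,0]>174))&(h[...,1]>150)&(C[...,2]>.1)&(C[...,2]<.2)&(abs(C[...,0])<.12)&(abs(C[...,1]+.05)<.07)
P=C[m]; print(len(P),np.round(np.percentile(P,[2,50,98],axis=0),3).tolist())
E
```

```text
time: 7.42
ee_pos: [0.5481, -0.1293, 0.2106]
eef_rot: [1.907, 2.488, 0.002]
contact_force: [-0.3, -1.0, 0.1]
gripper_width: 0.0008
grasp_force: 0.0
t 7.42 tcp box [ 0.0007 -0.1434  0.2106] F [-0.3 -1.   0.1] w 0.0008 q [-0.44  0.4   1.27  0.    1.46 -0.7 ]
 d [ 0.187  -0.1194  0.0277]  w [0.0066 0.0056 0.001 ]
206 [[-0.066, -0.084, 0.115], [-0.06, -0.032, 0.128], [-0.033, -0.002, 0.131]]
```

```bash
python3 -m creep '[{"dx":0.1,"dy":-0.06,"dz":0,"wx":0,"wy":0,"wz":0},{"dx":0.187,"dy":-0.119,"dz":0,"wx":0,"wy":0,"wz":0},{"dx":0.187,"dy":-0.119,"dz":0,"wx":0,"wy":0,"wz":0},{"dx":0.187,"dy":-0.119,"dz":0,"wx":0,"wy":0,"wz":0}]' -1 40
python3 -c "
from h import *
goal(-.059,-.05,.103)"; sed -i 's/"side"/"top"/g' /dev/null; python3 tip.py | head -6
```

```text
time: 7.98
ee_pos: [0.4656, -0.0543, 0.2066]
eef_rot: [-1.911, -2.492, 0.001]
contact_force: [-0.7, -0.2, -0.0]
gripper_width: 0.0386
grasp_force: 0.0
t 7.97 tcp box [-0.0596 -0.0496  0.2066] F [-0.7 -0.2 -0. ] w 0.0386 q [-0.37  0.25  1.53 -0.    1.37 -0.63]
 d [-0.0009  0.0014  0.2553]  w [-0.0009 -0.0005  0.0008]
tcp [-0.0594 -0.05    0.2067] F [ 0.5  0.5 -0.7]
0.022 19 x [-0.028  0.028] y [-0.002  0.01   0.012]
0.03 58 x [-0.033  0.031] y [-0.004  0.01   0.014]
0.038 66 x [-0.034  0.032] y [-0.005  0.01   0.013]
0.046 63 x [-0.035  0.032] y [-0.003  0.01   0.014]
0.054 65 x [-0.036  0.033] y [-0.004  0.011  0.014]sed: couldn't edit /dev/null: not a regular file
```

```bash
python3 -m creep '[{"dx":0,"dy":0.001,"dz":0.06,"wx":0,"wy":0,"wz":0},{"dx":0,"dy":0.001,"dz":0.12,"wx":0,"wy":0,"wz":0},{"dx":0,"dy":0.001,"dz":0.18,"wx":0,"wy":0,"wz":0},{"dx":0,"dy":0.001,"dz":0.23,"wx":0,"wy":0,"wz":0},{"dx":0,"dy":0.001,"dz":0.255,"wx":0,"wy":0,"wz":0},{"dx":0,"dy":0.001,"dz":0.255,"wx":0,"wy":0,"wz":0}]' -0.15 10
python3 -m creep '[{"dx":0,"dy":0,"dz":0,"wx":0,"wy":0,"wz":0},{"dx":0,"dy":0,"dz":0,"wx":0,"wy":0,"wz":0},{"dx":0,"dy":0,"dz":0,"wx":0,"wy":0,"wz":0},{"dx":0,"dy":0,"dz":0,"wx":0,"wy":0,"wz":0},{"dx":0,"dy":0,"dz":0,"wx":0,"wy":0,"wz":0}]' 1 10
python3 -c "
from h import *
goal(-.059,-.05,.103)
for a in (1.45,1.2,.95,.7,.45,.2,.0,-.05):
    t=a-.26; x=.02-.085*np.sin(t); z=.09+.085*np.cos(t); print(a,'dy',round((x+.059)/.5,4),'dz',round((.122-z)/.5,4))
"
```

```text
time: 8.78
ee_pos: [0.4658, -0.0542, 0.0792]
eef_rot: [-1.911, -2.491, 0.001]
contact_force: [0.8, -1.3, 0.3]
gripper_width: 0.0506
grasp_force: 0.0
time: 9.4
ee_pos: [0.4668, -0.0537, 0.0802]
eef_rot: [1.911, 2.491, 0.003]
contact_force: [5.3, 1.8, -0.3]
gripper_width: 0.015
grasp_force: 10.0
t 9.4 tcp box [-0.0583 -0.0493  0.0802] F [ 5.3  1.8 -0.3] w 0.015 q [-0.37  0.4   1.72  0.    1.02 -0.63]
 d [-0.0014 -0.0014  0.0025]  w [0.0035 0.0008 0.0006]
1.45 dy 0.0002 dz 0.0008
1.2 dy 0.0207 dz -0.0363
0.95 dy 0.0498 dz -0.0671
0.7 dy 0.0856 dz -0.0898
0.45 dy 0.1259 dz -0.1029
0.2 dy 0.1682 dz -0.1057
0.0 dy 0.2017 dz -0.1003
-0.05 dy 0.2099 dz -0.0979
```

```bash
python3 -m creep '[{"dx":0,"dy":0.02,"dz":-0.036,"wx":0,"wy":0,"wz":0},{"dx":0,"dy":0.05,"dz":-0.067,"wx":0,"wy":0,"wz":0},{"dx":0,"dy":0.086,"dz":-0.09,"wx":0,"wy":0,"wz":0},{"dx":0,"dy":0.126,"dz":-0.103,"wx":0,"wy":0,"wz":0},{"dx":0,"dy":0.168,"dz":-0.106,"wx":0,"wy":0,"wz":0},{"dx":0,"dy":0.19,"dz":-0.103,"wx":0,"wy":0,"wz":0},{"dx":0,"dy":0.205,"dz":-0.1,"wx":0,"wy":0,"wz":0},{"dx":0,"dy":0.207,"dz":-0.099,"wx":0,"wy":0,"wz":0},{"dx":0,"dy":0.207,"dz":-0.099,"wx":0,"wy":0,"wz":0}]'
python3 - <<'E'
from h import *
goal(.042,-.05,.153)
im,d=camera("side"); cv2.imwrite("pics/s3.png",cv2.resize(im[150:290,330:490],None,fx=4,fy=4))
E
```

```text
time: 10.52
ee_pos: [0.5641, -0.0273, 0.1292]
eef_rot: [-1.91, -2.491, 0.004]
contact_force: [-8.8, -2.9, 4.0]
gripper_width: 0.0151
grasp_force: 9.6
t 10.53 tcp box [ 0.0426 -0.049   0.1292] F [-8.8 -2.9  4. ] w 0.0151 q [-0.26  0.48  1.39 -0.    1.27 -0.52]
 d [-0.002  -0.0012  0.0005]  w [-0.0044 -0.0006  0.0007]
```

View pics/s3.png

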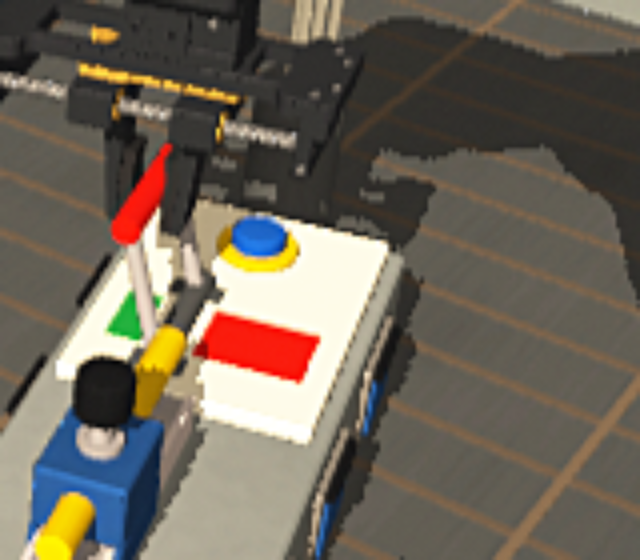

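```bash
python3 -m creep '[{"dx":0,"dy":0,"dz":0,"wx":0,"wy":0,"wz":0},{"dx":0,"dy":-0.01,"dz":0,"wx":0,"wy":0,"wz":0},{"dx":0,"dy":-0.016,"dz":0,"wx":0,"wy":0,"wz":0},{"dx":0,"dy":-0.016,"dz":0,"wx":0,"wy":0,"wz":0},{"dx":0,"dy":-0.016,"dz":-0.04,"wx":0,"wy":0,"wz":0},{"dx":0,"dy":-0.016,"dz":-0.12,"wx":0,"wy":0,"wz":0},{"dx":0,"dy":-0.016,"dz":-0.2,"wx":0,"wy":0,"wz":0},{"dx":0,"dy":-0.016,"dz":-0.2,"wx":0,"wy":0,"wz":0},{"dx":0,"dy":-0.016,"dz":-0.2,"wx":0,"wy":0,"wz":0}]' -0.15 10
python3 - <<'E'
from h import *
goal(.008,.12,.24)
im,d=camera("side"); C=tob(cloud("side",d).reshape(-1,3)).reshape(480,640,3)
h=cv2.cvtColor(im,cv2.COLOR_BGR2HSV); m=((h[...,0]<6)|(h[...,0]>174))&(h[...,1]>150)&(C[...,2]>.1)&(C[...,2]<.2)&(abs(C[...,0])<.12)&(abs(C[...,1]+.05)<.07)
P=C[m]; print(len(P),np.round(np.percentile(P,[2,50,98],axis=0),3).tolist())
m=(im.max(2)<50)&(abs(C[...,0])<.04)&(abs(C[...,1]-.12)<.05)&(C[...,2]>.155)&(C[...,2]<.19);P=C[m]
print("knob",len(P),np.round(np.percentile(P,[2,50,98],axis=0),3).tolist())
E
```

```text
time: 11.7
ee_pos: [0.5576, -0.029, 0.2285]
eef_rot: [-1.911, -2.492, 0.001]
contact_force: [0.0, 0.8, -0.8]
gripper_width: 0.0507
grasp_force: 0.0
t 11.7 tcp box [ 0.0359 -0.0489  0.2285] F [ 0.   0.8 -0.8] w 0.0507 q [-0.26  0.39  1.25  0.    1.51 -0.53]
 d [ 0.3379 -0.0555  0.0252]  w [-0.0013 -0.0008  0.0009]
206 [[0.026, -0.086, 0.168], [0.031, -0.035, 0.18], [0.04, -0.001, 0.182]]
knob 228 [[-0.005, 0.118, 0.162], [0.005, 0.133, 0.179], [0.017, 0.139, 0.185]]
```

```bash
python3 -m creep '[{"dx":0.12,"dy":-0.02,"dz":0,"wx":0,"wy":0,"wz":0},{"dx":0.24,"dy":-0.04,"dz":0,"wx":0,"wy":0,"wz":0},{"dx":0.338,"dy":-0.055,"dz":0,"wx":0,"wy":0,"wz":0},{"dx":0.338,"dy":-0.055,"dz":0.08,"wx":0,"wy":0,"wz":0},{"dx":0.338,"dy":-0.055,"dz":0.16,"wx":0,"wy":0,"wz":0},{"dx":0.338,"dy":-0.055,"dz":0.203,"wx":0,"wy":0,"wz":0},{"dx":0.338,"dy":-0.055,"dz":0.203,"wx":0,"wy":0,"wz":0},{"dx":0.338,"dy":-0.055,"dz":0.203,"wx":0,"wy":0,"wz":0}]' -0.15 40
python3 -m creep '[{"dx":0,"dy":0,"dz":0,"wx":0,"wy":0,"wz":0},{"dx":0,"dy":0,"dz":0,"wx":0,"wy":0,"wz":0},{"dx":0,"dy":0,"dz":0,"wx":0,"wy":0,"wz":0},{"dx":0,"dy":0,"dz":0,"wx":0,"wy":0,"wz":0}]' 1 40
python3 -c "
from h import *
goal(.008,.12,.151)"
```

```text
time: 12.75
ee_pos: [0.4878, 0.127, 0.1283]
eef_rot: [1.911, 2.493, 0.001]
contact_force: [-0.1, 0.4, 0.8]
gripper_width: 0.0505
grasp_force: 0.0
time: 13.25
ee_pos: [0.4876, 0.127, 0.1282]
eef_rot: [1.911, 2.493, 0.001]
contact_force: [-1.1, 0.6, 2.9]
gripper_width: 0.0264
grasp_force: 40.0
t 13.25 tcp box [0.0086 0.1198 0.1282] F [-1.1  0.6  2.9] w 0.0264 q [ 0.02  0.39  1.57 -0.    1.19 -0.24]
 d [ 0.0003 -0.0012  0.0025]  w [0.0007 0.0002 0.0009]
```

```bash
python3 -m creep '[{"dx":0,"dy":0,"dz":-0.01,"wx":0,"wy":0,"wz":0},{"dx":0,"dy":0,"dz":-0.02,"wx":0,"wy":0,"wz":0},{"dx":0,"dy":0,"dz":-0.033,"wx":0,"wy":0,"wz":0},{"dx":0,"dy":0,"dz":-0.033,"wx":0,"wy":0,"wz":0},{"dx":0,"dy":0,"dz":-0.033,"wx":0,"wy":0,"wz":0}]'
python3 -m creep '[{"dx":-0.02,"dy":0,"dz":0,"wx":0,"wy":0,"wz":0},{"dx":-0.04,"dy":0,"dz":0,"wx":0,"wy":0,"wz":0},{"dx":-0.06,"dy":0,"dz":0,"wx":0,"wy":0,"wz":0},{"dx":-0.08,"dy":0,"dz":0,"wx":0,"wy":0,"wz":0},{"dx":-0.1,"dy":0,"dz":0,"wx":0,"wy":0,"wz":0},{"dx":-0.12,"dy":0,"dz":0,"wx":0,"wy":0,"wz":0},{"dx":-0.14,"dy":0,"dz":0,"wx":0,"wy":0,"wz":0},{"dx":-0.14,"dy":0,"dz":0,"wx":0,"wy":0,"wz":0},{"dx":-0.14,"dy":0,"dz":0,"wx":0,"wy":0,"wz":0}]'
python3 - <<'E'
from h import *
goal(.008,.05,.151)
im,d=camera("side"); cv2.imwrite("pics/s4.png",cv2.resize(im[150:310,300:460],None,fx=3.5,fy=3.5))
E
```

```text
time: 13.88
ee_pos: [0.4875, 0.127, 0.1442]
eef_rot: [-1.912, -2.493, 0.0]
contact_force: [1.4, -0.1, -6.0]
gripper_width: 0.0264
grasp_force: 40.0
time: 15.0
ee_pos: [0.5056, 0.0593, 0.1443]
eef_rot: [1.912, 2.493, -0.0]
contact_force: [1.8, 0.0, -5.1]
gripper_width: 0.0264
grasp_force: 40.0
t 15.0 tcp box [0.0085 0.0498 0.1443] F [ 1.8  0.  -5.1] w 0.0264 q [-0.12  0.38  1.53 -0.    1.24 -0.38]
 d [ 0.0004 -0.001   0.0347]  w [-0.0002  0.0003  0.0008]
```

View pics/s4.png

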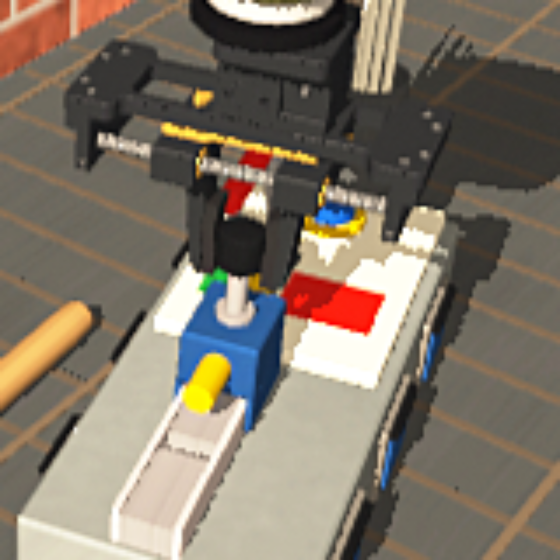

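Guard has moved and the plunger is raised (knob at about crop (240,240), lever still up behind). I'll lower the knob into the second hole while holding it, then release.

```bash
python3 -m creep '[{"dx":0,"dy":0,"dz":0.01,"wx":0,"wy":0,"wz":0},{"dx":0,"dy":0,"dz":0.02,"wx":0,"wy":0,"wz":0},{"dx":0,"dy":0,"dz":0.03,"wx":0,"wy":0,"wz":0},{"dx":0,"dy":0,"dz":0.032,"wx":0,"wy":0,"wz":0},{"dx":0,"dy":0,"dz":0.032,"wx":0,"wy":0,"wz":0}]'
python3 -c "
from h import *
goal(.008,.05,.151)"
```

```text
time: 15.68
ee_pos: [0.5057, 0.0595, 0.1284]
eef_rot: [-1.911, -2.493, -0.0]
contact_force: [-0.6, 0.8, -3.3]
gripper_width: 0.0263
grasp_force: 40.0
t 15.68 tcp box [0.0086 0.05   0.1284] F [-0.6  0.8 -3.3] w 0.0263 q [-0.12  0.39  1.55  0.    1.2  -0.38]
 d [-0.     -0.0012  0.0029]  w [ 0.0001 -0.0002  0.001 ]
```

```bash
python3 -m creep '[{"dx":0,"dy":0,"dz":0,"wx":0,"wy":0,"wz":0},{"dx":0,"dy":0,"dz":0,"wx":0,"wy":0,"wz":0},{"dx":0,"dy":0,"dz":0,"wx":0,"wy":0,"wz":0},{"dx":0,"dy":0,"dz":0,"wx":0,"wy":0,"wz":0},{"dx":0,"dy":0,"dz":-0.1,"wx":0,"wy":0,"wz":0},{"dx":0,"dy":0,"dz":-0.2,"wx":0,"wy":0,"wz":0},{"dx":0,"dy":0,"dz":-0.3,"wx":0,"wy":0,"wz":0},{"dx":0,"dy":0,"dz":-0.36,"wx":0,"wy":0,"wz":0},{"dx":0,"dy":0,"dz":-0.36,"wx":0,"wy":0,"wz":0},{"dx":0,"dy":0,"dz":-0.36,"wx":0,"wy":0,"wz":0}]' -0.15
python3 - <<'E'
from h import *
goal(.008,.05,.33)
im,d=camera("side"); cv2.imwrite("pics/s5.png",cv2.resize(im[150:310,300:460],None,fx=3.5,fy=3.5)); C=tob(cloud("side",d).reshape(-1,3)).reshape(480,640,3)
h=cv2.cvtColor(im,cv2.COLOR_BGR2HSV); m=((h[...,0]<6)|(h[...,0]>174))&(h[...,1]>150)&(C[...,2]>.1)&(C[...,2]<.2)&(abs(C[...,0])<.12)&(abs(C[...,1]+.05)<.07)
P=C[m]; print("bar",len(P),np.round(np.percentile(P,[2,50,98],axis=0),3).tolist())
m=(im.max(2)<50)&(abs(C[...,0])<.04)&(abs(C[...,1]-.05)<.05)&(C[...,2]>.155)&(C[...,2]<.21);P=C[m]
print("knob",len(P),np.round(np.percentile(P,[2,50,98],axis=0),3).tolist())
E
```

```text
time: 16.92
ee_pos: [0.5053, 0.0594, 0.3071]
eef_rot: [-1.911, -2.492, 0.002]
contact_force: [-0.2, -0.9, -0.5]
gripper_width: 0.0506
grasp_force: 0.0
t 16.93 tcp box [0.0082 0.05   0.3071] F [-0.2 -0.9 -0.5] w 0.0506 q [-0.12  0.26  1.22  0.    1.67 -0.38]
 d [ 0.     -0.0004  0.0022]  w [-0.0024 -0.001   0.0008]
bar 206 [[0.026, -0.085, 0.168], [0.031, -0.034, 0.18], [0.04, -0.002, 0.183]]
knob 194 [[-0.005, 0.049, 0.162], [0.005, 0.064, 0.178], [0.018, 0.069, 0.185]]
```

View pics/s5.png

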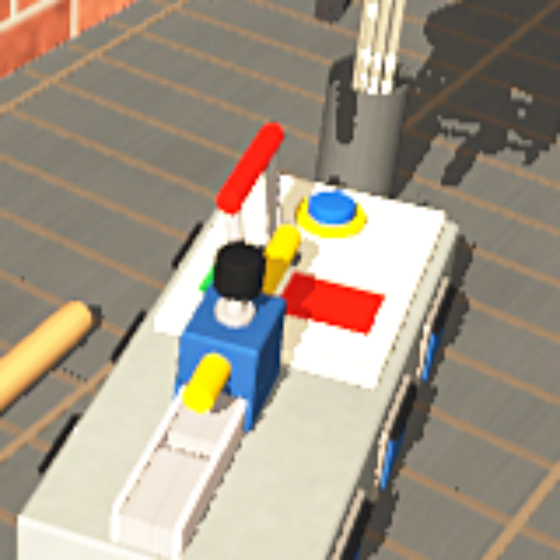

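The lever is up, with its bar at the same position as when it latched. The knob moved 70 mm and sits at its original "down" height (0.162–0.185 m). The button is out and the hand is clear.

```bash
python3 -c "
from h import *
print(ticket.close_job())"
```

```text
the job is handed in; nothing more can be done
None
```

I handed the job in at about 17 s: the test button dropped the lever, I lifted it back until it latched, and the guard is locked at the second hole with its plunger down. The judge's verdict was not shown.

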